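Switch the table griddle on to cook

ROBOT

A 6-joint arm with a two-finger parallel gripper is mounted at the origin on the work surface. World frame = base frame: x ahead of the robot, y to its left, z up, the work surface at z = 0. Lengths are in mm, angles in degrees, forces in N, time in s.
With the tool pointing down it reaches from about 250 to 725 mm from the base axis. Payload 4 kg.
Tool frame: the origin (TCP) lies midway between the tips of the shut fingers; the grasp point (between the pads) lies 19 mm behind it; z points along the fingers, y is the line along which they close (so a half turn about z gives the same grasp; the last joint's range is limited). The gripper opens to 85 mm and grips with 20 to 120 N. Pads are 22 mm wide; open, the fingers measure 114 mm over their backs; the gripper's body (76 mm by 85 mm) begins 54 mm behind the grasp point. The pads swing forward as they close: fully open they stand 13 mm farther back than shut.
Start: joints at [-68.182, 13.785, 0.286, 76.501, 0, 90], TCP at [185.83, -464.184, 231.306] pointing down, gripper open.
Joint ranges: [-155.79, 155.79], [-60.16, 107.12], [-62.33, 73.08], [-114, 123.19], [-81.49, 82.49], [-180, 180]. Speed limits (degrees/s): [159.86, 159.86, 180, 180, 180, 180].

INTERFACE

Orientations are given as [roll, pitch, yaw] about the fixed x, y, z axes, in that order (R = Rz(yaw) Ry(pitch) Rx(roll)).
In Python, from cell import robot gives the robot as it stands.
- The arm moves only by the tool play_rows, never from a script. Its arguments are lists of equal length, an entry for each row: "dp": the shift along the tool's x, y, z in mm, a list of three; "rot": the turn, a rotation vector about the tool's x, y, z in degrees, a list of three. A call has 1 to 12 rows; each row is the pose to reach, as a shift and turn from the pose commanded when the call began, along the tool's axes at that moment; what a row does not reach only later rows make up. A row lasts 1/10 s, in which the tool goes at most 50 mm and 8.59 degrees, less where a joint would pass 70% of its speed; a pose out of reach is approached as far as the arm can. A call with a gripper value outside its range is refused whole. "claw" is the opening, from 0 (shut) to 1 (fully open), set as the call begins (left out, the last holds). The fingers move at their own pace and stop on an object; the grip force is fixed at half the most. Time passes only in rows, so rows that repeat a pose let the fingers close. It gives the time, the measured TCP pose, the force, the opening and the grip force at its end, in the units of the state.
- robot.state(): the state, without advancing time (a new reading comes with each control period).
- robot.grab_frame(name): name is "side" or "top" or "wrist"; returns the picture (384x512x3 uint8, blue, green, red); there is no depth.
- robot.camera_params(name): a dict with "fov_y" (degrees; the focal length in pixels is half the picture's height over the tangent of half this angle, whatever the lens; pixels are square), "cx", "cy" (the principal point, pixels), "position" and "rotation" of the camera in the world. Camera axes: x right, y down, z forward; pixel columns grow to the right and rows downward; lengths in mm; the calibration is good to about 2 mm. A picture is of the moment at which its call begins: read the wrist's pose just before it. camera_params takes no time and is no camera call; for the wrist camera it gives the pose at the moment of the call.
- robot.sign_off(): hands the job in; it is judged then, once.
Trained networks look in the newest picture that a camera, given by its name, has taken for a name from the list of things; names that differ only in an ending like _2 or _b are one class to them, and where a whole thing is asked for, a point or a joint stands for the part that bears it (a point fixed in the world has none). Each returns a list of dicts, best first, with "score" (0 to 1); they miss things now and then, are a little off and sometimes report something else, mostly with a low value. They report only what shows in the picture. A call takes as long as a camera call.
- robot.spot_in(camera, label): "location" ([x, y, z] in mm, in the coordinates of the camera as it stood for that picture, good to about 4 mm: the middle of the surface that is visible of it).
- robot.outline_of(camera, label): "mask" (384x512 bool, what is visible of it).
The state is a dict: "time": time; "qpos": joint angles; "qd": joint speeds; "joint_torque": joint torques, N m; "position": TCP position; "tcp_rot": TCP orientation; "contact_force": force on the tool from outside, world axes, zero at the start; "ft_torque": the same for the moment, N m; "finger_gap": opening from 0.0 (shut) to 1.0 (fully open); "grasp_force": force on a finger pad.
Only numpy, scipy, OpenCV 4.12 (cv2) and the standard library are available. Lean on these libraries where they do the work, as an engineer would, in place of code of your own. Each camera call takes 0.05 s, during which the arm holds its last target. There are 200 camera calls.

TASK

Get the table griddle heating for the cooking group: with the lever still at off, push its black control plug fully home into the socket, then slide the white lever on the plug past the keep-warm click, all the way to the stop at cook. Only push with the fingertips - do not grip the lever - and leave the lid, mug, oil bottle and bowl of peas as they stand.

Things in the scene. Friction and masses are not known exactly. Their poses are not given: they have to be found in the camera images.
- griddle: Red electric table griddle with a black pan, fixed on the table: 270 mm (its x) by 400 mm (its y), pan rim 78 mm high, side handles out to 164 mm either side in x. Origin on the table under its centre. The socket is in the middle of its -y end face (at y = -200 mm); its black cord (lying slack, no obstacle) runs round its near side.
- plug (a joint): How far the control plug still stands out of its socket, m: 0 is fully home against the stop, about 0.012 to 0.020 at the start, 0.030 its limit. The plug is a black block 110 mm (griddle x) by 85 mm (griddle y), from 10 to 46 mm above the table, guided straight along the griddle's y; it goes in towards the griddle's +y. A steady drag of about 4 N resists it, and it stays where it is left.
- plug_end (a point): Centre of the plug's outer end face (110 mm wide, 36 mm high, facing the griddle's -y; this point is 28 mm above the table). Moves with the plug; axes parallel to the griddle's.
- lever (a joint): Position of the slide lever, m: 0 = off (white dot), 0.022 = keep warm (yellow dot, a click stop), 0.044 = cook (large red dot, the end stop). It slides towards the griddle's +x as the value grows. It clicks into each place: a push of about 6 to 8 N takes it out of off, and again out of keep warm; once over the hump, about 11 mm past each place, it jumps on to the next by itself and stays there.
- lever_tip (a point): Centre of the top of the lever's white tab: 10 mm (griddle x) by 16 mm (griddle y), standing 20 mm out of the plug's flat top, its top 66 mm above the table. With the plug home it is 57.5 mm out from the griddle's -y end face. 28 mm of flat plug top lies on its off side. Axes as the griddle's. (lever_c0 is the off-side half of the tab, lever_c1 the cook-side half.)
- lid: Loose glass lid with a steel rim lying on the griddle's pan, 232 by 362 mm, glass top 107 mm and black knob top 136 mm above the table; origin under its centre, 66 mm above the table. Leave it.
- mug: White mug, 80 mm across, 90 mm high, origin at the centre of its foot. A bystander.
- oil: Amber oil bottle, 58 mm across, 150 mm high, origin at the centre of its foot. A bystander.
- peas: Blue bowl of snap peas, 136 mm across, 52 mm high, origin at the centre of its foot. A bystander.

How it is judged (in metres and radians):
On the way, in this order (a step that is already met when the one before it is completed fails the run):
1. the control plug is fully home with the lever still at off (value of joint plug below 0.003 m and value of joint lever below 0.013 m), for 0.2 s.
2. the lever is at the cook stop (value of joint lever above 0.04 m and value of joint plug below 0.003 m), for 0.2 s.
At the end, for the whole second after the job is handed in: The control plug is home (within 3 mm of its stop), the lever is at the cook stop (within 4 mm), everything is still, and lid, mug, bottle and bowl stand where they were (all of step 2 and velocity of joint lever between -0.01 and 0.01 m/s and linear speed of each of mug, oil, peas below 0.02 m/s); the robot touches nothing.
It fails at once if the lever is moved on from off before the plug is home (value of joint lever above 0.013 m and value of joint plug above 0.004 m).
It fails at once if the plug is pulled out of its socket (value of joint plug above 0.026 m).
It fails at once if the lever is gripped: pressed on its off side and its cook side at once (contact force between the fingers and lever_c0 above 3 N and contact force between the fingers and lever_c1 above 3 N).
It fails at once if the lid is lifted or shifted by more than 15 mm (distance of lid from where it was at the start of the episode above 0.015 m).
It fails at once if the mug, the oil bottle or the bowl of peas is shifted by more than 15 mm, lifted or tipped (distance of any of mug, oil, peas from where it was at the start of the episode above 0.015 m or angle between any of mug, oil, peas's own z axis and vertical above 0.3 rad).
It also fails if it takes over 48 s, if anything falls off the work surface, if the arm or the gripper's body presses on something with over 40 N, if the wrist force passes 120 N, or if a joint passes its speed limit or range.

## Working session

There is one attempt and no reset: what is moved stays moved. The work goes in short steps, Python scripts to look and compute and a tool call to move; the robot and the scene stay as the last step left them, time stands still between calls to the robot, and variables do not carry over. Pictures are saved under pics/ and viewed, at most 10 in all, crops included, and the job is handed in when it is done.

Besides the shell and the picture viewer there is one more tool, called after ">>>" by a JSON object that holds its "api" and its "payload", one argument or row to a line. play_rows: Moves the arm, as the interface text tells. Its arguments: {"type":"object","properties":{"dp":{"type":"array","items":{"type":"array","items":{"type":"number"}}},"rot":{"type":"array","items":{"type":"array","items":{"type":"number"}}},"claw":{"type":"number"}},"required":["dp","rot"]}

```bash
mkdir -p pics; cat > h.py <<'E'
import numpy as np, cv2
from cell import robot
def world(cam,p):
    c=robot.camera_params(cam); return np.array(c["rotation"])@np.array(p)+np.array(c["position"])
def ray(cam,u,v,z):
    c=robot.camera_params(cam); f=192/np.tan(np.radians(c["fov_y"]/2))
    d=np.array(c["rotation"])@np.array([(u-c["cx"])/f,(v-c["cy"])/f,1]); o=np.array(c["position"])
    return o+d*(z-o[2])/d[2]
E
python3 - <<'E'
from h import *
np.set_printoptions(precision=1,suppress=True)
ims=[]
for cam in ("top","side"):
    im=robot.grab_frame(cam); ims.append(im)
    for l in ("griddle","plug_end","lever_tip","lid","mug","oil","peas"):
        r=robot.spot_in(cam,l)
        print(cam,l,[(round(x["score"],2),world(cam,x["location"])) for x in r[:2]])
    m=robot.outline_of(cam,"plug_end")
    if m:
        mm=np.array(m[0]["mask"],np.uint8); print(cv2.minAreaRect(cv2.findNonZero(mm)))
    c=robot.camera_params(cam);print(c["position"],c["fov_y"])
cv2.imwrite("pics/a.png",cv2.resize(ims[0],(800,600)))
cv2.imwrite("pics/b.png",cv2.resize(ims[1],(800,600)))
print(robot.state())
E
```

```text
top griddle [(0.65, array([-53579.9, -54066.3, -52709.8]))]
top plug_end [(0.84, array([-90923.3, -91409.6, -90053.2]))]
top lever_tip []
top lid [(0.57, array([-43569.9, -44056.2, -42699.7]))]
top mug [(0.7, array([-155480.1, -155966.5, -154610. ]))]
top oil [(0.66, array([-142830.9, -143317.2, -141960.7]))]
top peas [(0.73, array([-181411.8, -181898.2, -180541.7])), (0.32, array([-90855.6, -91341.9, -89985.4]))]
((212.41177368164062, 150.64706420898438), (37.350486755371094, 36.380340576171875), 75.96376037597656)
[ 430.7  -55.6 1300.9] 49.43867417487505
side griddle [(0.8, array([-132659.3, -131935.6, -132182.1]))]
side plug_end [(0.81, array([-186836.5, -186112.8, -186359.3]))]
side lever_tip [(0.59, array([-132517. , -131793.3, -132039.8])), (0.23, array([-186902.3, -186178.6, -186425.1]))]
side lid [(0.59, array([-138338.1, -137614.4, -137860.9])), (0.59, array([-186953.2, -186229.5, -186476. ]))]
side mug [(0.59, array([-238681.8, -237958.1, -238204.6]))]
side oil [(0.9, array([-255985. , -255261.3, -255507.7]))]
side peas [(0.73, array([-289132.6, -288408.9, -288655.4]))]
((191.92604064941406, 210.00274658203125), (13.472244262695312, 42.26731491088867), 87.87889862060547)
[ 291.4 1015.1  768.7] 44.04546973711814
{'time': 0.9, 'qpos': array([-68.2,  13.8,   0.3,  76.5,  -0. ,  90. ]), 'qd': array([-0. ,  0. ,  0. , -0.2,  0. ,  0. ]), 'joint_torque': array([  0. , -37.2,  25.3,   0. ,   0. ,   0. ]), 'position': array([ 185.8, -464.2,  231.3]), 'tcp_rot': array([180. ,   0. ,  21.8]), 'contact_force': array([-0.2, -0.9,  0.2]), 'ft_torque': array([-0. ,  0. ,  0.1]), 'grasp_force': 0.0, 'finger_gap': 0.9975533840330282}
```

View pics/a.png

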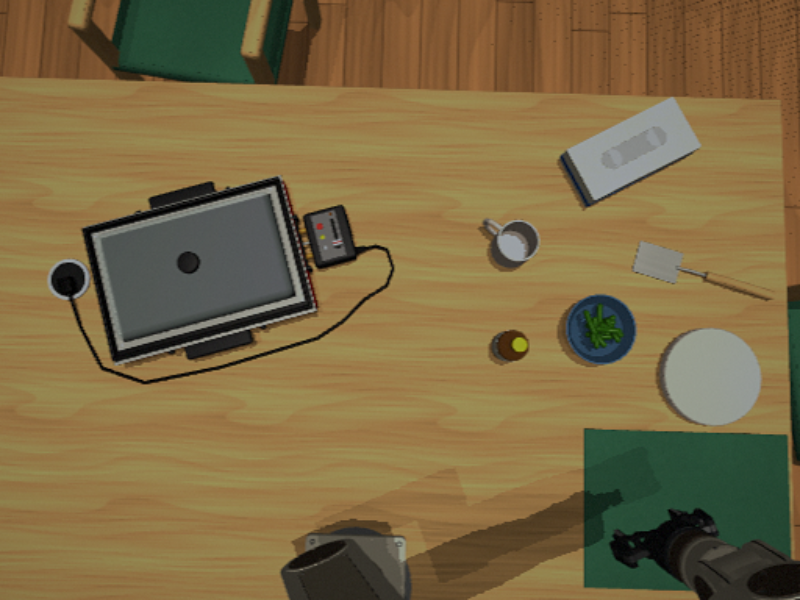

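View pics/b.png

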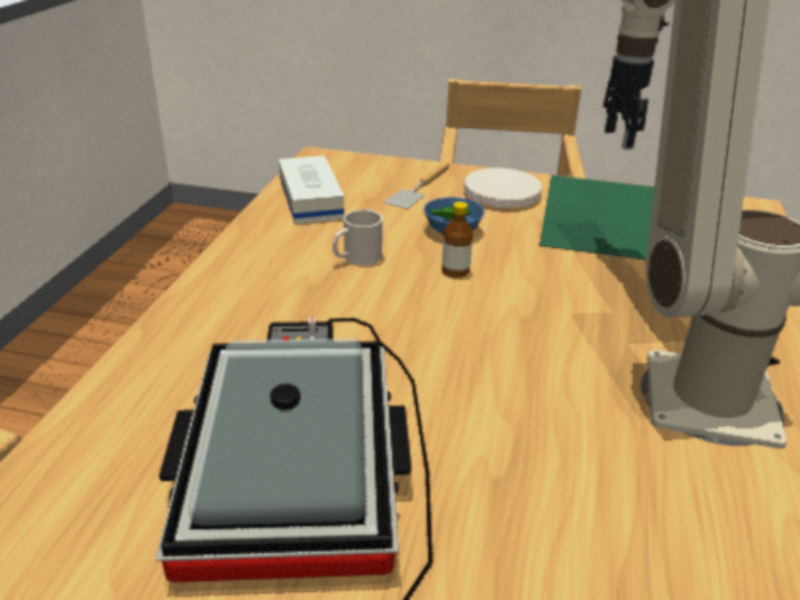

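The top picture shows the plug at about (330,236) of 800x600 with the lever at its lower right, the griddle at left turned about 14°, and the bystanders well to the right. The rotation seems to be given as angles, so I'll fix that.

```bash
cat > h.py <<'E'
import numpy as np, cv2
from scipy.spatial.transform import Rotation as Ro
from cell import robot
np.set_printoptions(precision=1,suppress=True)
def cam(name):
    c=robot.camera_params(name); r=np.array(c["rotation"])
    R=r if r.shape==(3,3) else Ro.from_euler("xyz",r,degrees=True).as_matrix()
    return c,R,np.array(c["position"]),192/np.tan(np.radians(c["fov_y"]/2))
def world(name,p):
    c,R,o,f=cam(name); return R@np.array(p)+o
def ray(name,u,v,z):
    c,R,o,f=cam(name); d=R@np.array([(u-c["cx"])/f,(v-c["cy"])/f,1])
    return o+d*(z-o[2])/d[2]
E
python3 - <<'E'
from h import *
print(robot.camera_params("top"))
for c in ("top","side"):
    im=robot.grab_frame(c)
    cv2.imwrite(f"pics/raw_{c}.png",im)
    for l in ("griddle","plug_end","plug","lever","lever_tip","lid","mug","oil","peas"):
        r=robot.spot_in(c,l)
        print(c,l,[(round(x["score"],2),world(c,x["location"])) for x in r[:2]])
im=cv2.imread("pics/raw_top.png")
k=.64
P=[ray("top",u*k,v*k,78)[:2] for u,v in ((83,228),(281,178),(316,308),(115,361))]
print("rim",P,np.mean(P,0))
g=cv2.resize(im[120:190,165:265],(800,560),interpolation=cv2.INTER_CUBIC)
cv2.imwrite("pics/c.png",g)
E
```

```text
{'fov_y': 49.43867417487505, 'cx': 250.02341176409072, 'cy': 189.45135039482886, 'position': array([ 430.7,  -55.6, 1300.9]), 'rotation': array([-174.3,   -0.1,  -88.3])}
top griddle [(0.62, array([587.1, 268.1,  55.8]))]
top plug_end [(0.55, array([664.6,  69.4,  45.2]))]
top plug [(0.87, array([668. ,  69.8,  51.8]))]
top lever []
top lever_tip []
top lid [(0.64, array([590.6, 302.4, 111.4]))]
top mug [(0.8, array([ 674.5, -294.4,   30.8]))]
top oil [(0.86, array([ 465.3, -272.9,  102.1]))]
top peas [(0.61, array([ 507.4, -459.7,   38.8]))]
side griddle [(0.6, array([537.1, 459. ,  59.2]))]
side plug_end [(0.91, array([666.9,  59.3,  48.6]))]
side plug [(0.61, array([670.2,  57.4,  49.7]))]
side lever []
side lever_tip []
side lid [(0.94, array([580. , 376.1, 107.7])), (0.49, array([ 660.5, -258.1,   60.3]))]
side mug [(0.73, array([ 662.2, -257.9,   62.4]))]
side oil [(0.56, array([ 459.9, -261.4,   78.6]))]
side peas [(0.73, array([ 515.7, -475.2,   45.9]))]
rim [array([665. , 535.6]), array([774. , 163.5]), array([525.9,  85.8]), array([415.3, 456.5])] [595.  310.4]
```

View pics/c.png

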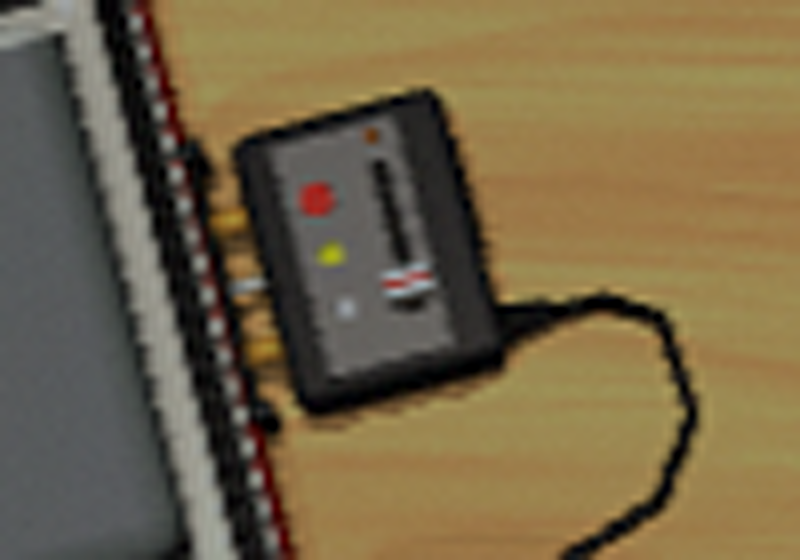

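The crop (8x, origin (165,120)) shows the plug top with corners near (235,145), (430,92), (500,360), (305,410), and the lever tab at about (405,275), at the white-dot end. The prongs are partly out.

```bash
python3 - <<'E'
from h import *
q=lambda u,v,z:ray("top",165+u/8,120+v/8,z)
for n,u,v,z in (("A",238,145,46),("B",430,92,46),("C",495,345,46),("D",305,395,46),("tip",405,275,66),("red",317,198,46),("white",346,308,46)): print(n,q(u,v,z))
t=np.radians(17); x=np.array([np.cos(t),np.sin(t)])
s=robot.state(); p=s["position"]; R=Ro.from_euler("xyz",s["tcp_rot"],degrees=True).as_matrix()
print("to (660,20,200):",R.T@(np.array([660,20,200])-p))
c,Rw,o,f=cam("wrist"); print("wrist cam in tool",R.T@(o-p), R.T@Rw)
E
```

```text
A [708.6 120.   46. ]
B [731.6  47.4  46. ]
C [634.3  19.   46. ]
D [612.9  90.4  46. ]
tip [656.6  52.5  66. ]
red [689.  89.  46.]
white [646.8  76.2  46. ]
to (660,20,200): [ 620.2 -273.3   31.3]
wrist cam in tool [  76.1    0.2 -143.2] [[ 0.  -1.  -0.3]
 [ 1.   0.   0. ]
 [-0.  -0.3  1. ]]
```

>>> {"api": "play_rows", "payload": {
  "dp": [
    [50,-22,0],
    [100,-45,0],
    [150,-68,0],
    [200,-90,0],
    [245,-111,0],
    [290,-131,0],
    [335,-151,0],
    [380,-172,0],
    [425,-192,0],
    [470,-212,0],
    [515,-233,0],
    [560,-253,0]
  ],
  "rot": [
    [0,0,0],
    [0,0,0.5],
    [0,0,1],
    [0,0,1.5],
    [0,0,2],
    [0,0,2.5],
    [0,0,3],
    [0,0,3.5],
    [0,0,4],
    [0,0,4.8],
    [0,0,4.8],
    [0,0,4.8]
  ],
  "claw": 0
}}

```text
time: 3.1
position: [602.8, -29.8, 231.4]
tcp_rot: [180.0, -0.0, 17.0]
contact_force: [0.5, -1.3, 0.3]
finger_gap: -0.005
grasp_force: 0.0
```

```bash
python3 - <<'E'
from h import *
s=robot.state(); p=s["position"]; R=Ro.from_euler("xyz",s["tcp_rot"],degrees=True).as_matrix()
print(s["time"],p,s["tcp_rot"],s["finger_gap"],"to:",R.T@(np.array([655,25,190])-p))
E
```

```text
3.1 [602.8 -29.8 231.4] [180.  -0.  17.] -0.005286220664647779 to: [ 65.9 -37.2  41.4]
```

>>> {"api": "play_rows", "payload": {
  "dp": [
    [35,-19,20],
    [66,-37,41],
    [66,-37,41],
    [66,-37,41]
  ],
  "rot": [
    [0,0,0],
    [0,0,0],
    [0,0,0],
    [0,0,0]
  ]
}}

```text
time: 3.5
position: [653.4, 23.8, 188.6]
tcp_rot: [-180.0, 0.2, 17.1]
contact_force: [-0.5, -0.7, 0.9]
finger_gap: -0.0
grasp_force: 0.0
```

```bash
python3 - <<'E'
from h import *
s=robot.state(); print(s["position"],s["tcp_rot"])
im=robot.grab_frame("wrist"); cv2.imwrite("pics/d.png",cv2.resize(im,(800,600)))
for l in ("plug_end","plug","lever","lever_tip"):
    r=robot.spot_in("wrist",l); print(l,[(round(x["score"],2),world("wrist",x["location"])) for x in r[:2]])
    if l[:5]=="lever":
        r=robot.outline_of("wrist",l)
        for x in r[:1]:
            m=cv2.findNonZero(np.array(x["mask"],np.uint8)); print(cv2.boundingRect(m))
E
```

```text
[653.4  23.8 188.6] [-180.     0.2   17.1]
plug_end [(0.83, array([679.9,  69. ,  48.9]))]
plug [(0.7, array([676.4,  69.5,  48.4]))]
lever []
(212, 161, 21, 17)
lever_tip []
(211, 160, 22, 18)
```

View pics/d.png

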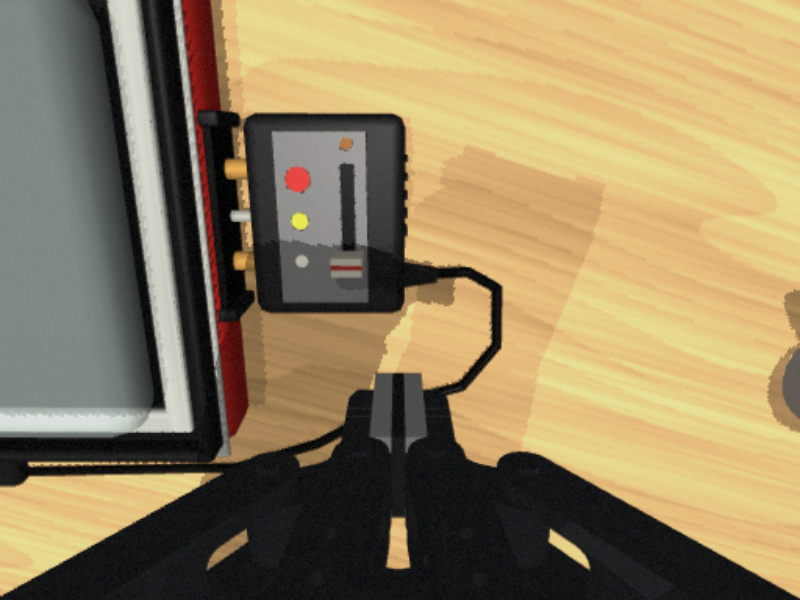

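The wrist picture (800x600) shows the plug at columns 247–405 and rows 113–312, and the tab at (346,268) beside the white dot. The prongs still show, so the plug is not home yet.

```bash
python3 - <<'E'
from h import *
s=robot.state(); p=s["position"]; R=Ro.from_euler("xyz",s["tcp_rot"],degrees=True).as_matrix()
for n,u,v,z in (("endL",404,130,40),("endR",404,300,40),("farA",247,125,46),("farB",258,305,46),("tipL",331,258,66),("tipR",362,278,66),("red",298,179,46),("white",302,261,46),("tipmid",346,268,66),("socketface",220,215,28)):
    w=ray("wrist",u*.64,v*.64,z); print(n,w,R.T@(w-p))
E
```

```text
endL [729.6  40.8  40. ] [ 77.6   4.  151.9]
endR [639.2  12.8  40. ] [-17.    4.5 151.7]
farA [708.1 119.4  46. ] [ 79.9 -77.5 145.9]
farB [613.6  92.6  46. ] [-18.2 -79.3 145.7]
tipL [657.7  58.6  66. ] [ 14.  -33.9 125.8]
tipR [652.   40.2  66. ] [  3.3 -18.  125.7]
red [689.1  87.6  46. ] [ 52.6 -52.5 145.8]
white [646.2  74.7  46. ] [  7.7 -52.7 145.7]
tipmid [654.8  49.7  66. ] [  8.7 -26.3 125.7]
socketface [653.8 128.6  28. ] [  30.6 -102.   163.7]
```

>>> {"api": "play_rows", "payload": {
  "dp": [
    [18,20,0],
    [36,32,20],
    [36,32,65],
    [36,32,110],
    [36,32,145],
    [36,32,162],
    [36,32,162],
    [36,32,162]
  ],
  "rot": [
    [0,0,0],
    [0,0,0],
    [0,0,0],
    [0,0,0],
    [0,0,0],
    [0,0,0],
    [0,0,0],
    [0,0,0]
  ]
}}

```text
time: 4.65
position: [698.1, 2.6, 29.2]
tcp_rot: [180.0, -0.1, 17.0]
contact_force: [-0.9, 0.3, 0.5]
finger_gap: 0.001
grasp_force: 0.0
```

>>> {"api": "play_rows", "payload": {
  "dp": [
    [0,-5,0],
    [0,-9,0],
    [0,-12,0],
    [0,-14,0],
    [0,-16,0],
    [0,-18,0],
    [0,-20,0],
    [0,-22,0],
    [0,-24,0],
    [0,-26,0],
    [0,-28,0],
    [0,-28,0]
  ],
  "rot": [
    [0,0,0],
    [0,0,0],
    [0,0,0],
    [0,0,0],
    [0,0,0],
    [0,0,0],
    [0,0,0],
    [0,0,0],
    [0,0,0],
    [0,0,0],
    [0,0,0],
    [0,0,0]
  ]
}}

```text
time: 5.85
position: [689.9, 29.7, 28.8]
tcp_rot: [179.9, -0.0, 17.0]
contact_force: [0.7, -4.3, 4.5]
finger_gap: -0.003
grasp_force: 2.6
```

Contact at about 4 N: the plug is moving. I'll go on until it stops.

>>> {"api": "play_rows", "payload": {
  "dp": [
    [0,-2,0],
    [0,-4,0],
    [0,-6,0],
    [0,-8,0],
    [0,-8,0]
  ],
  "rot": [
    [0,0,0],
    [0,0,0],
    [0,0,0],
    [0,0,0],
    [0,0,0]
  ]
}}

```text
time: 6.35
position: [689.7, 30.1, 29.1]
tcp_rot: [179.2, -0.1, 16.7]
contact_force: [6.8, -20.6, 2.6]
finger_gap: -0.003
grasp_force: 10.6
```

>>> {"api": "play_rows", "payload": {
  "dp": [
    [0,10,0],
    [0,25,0],
    [0,30,-40],
    [0,30,-85],
    [-18,10,-130],
    [-36,0,-160],
    [-36,0,-160],
    [-36,0,-160]
  ],
  "rot": [
    [0,0,0],
    [0,0,0],
    [0,0,0],
    [0,0,0],
    [0,0,0],
    [0,0,0],
    [0,0,0],
    [0,0,0]
  ]
}}

```text
time: 7.15
position: [652.6, 28.0, 189.0]
tcp_rot: [-179.9, -0.1, 17.1]
contact_force: [0.3, 0.2, -0.4]
finger_gap: -0.0
grasp_force: 0.0
```

```bash
python3 - <<'E'
from h import *
s=robot.state(); print(s["position"],s["tcp_rot"],s["contact_force"])
im=robot.grab_frame("wrist"); cv2.imwrite("pics/e.png",cv2.resize(im,(800,600)))
E
```

```text
[652.6  28.  189. ] [-179.9   -0.1   17.1] [ 0.3  0.2 -0.4]
```

View pics/e.png

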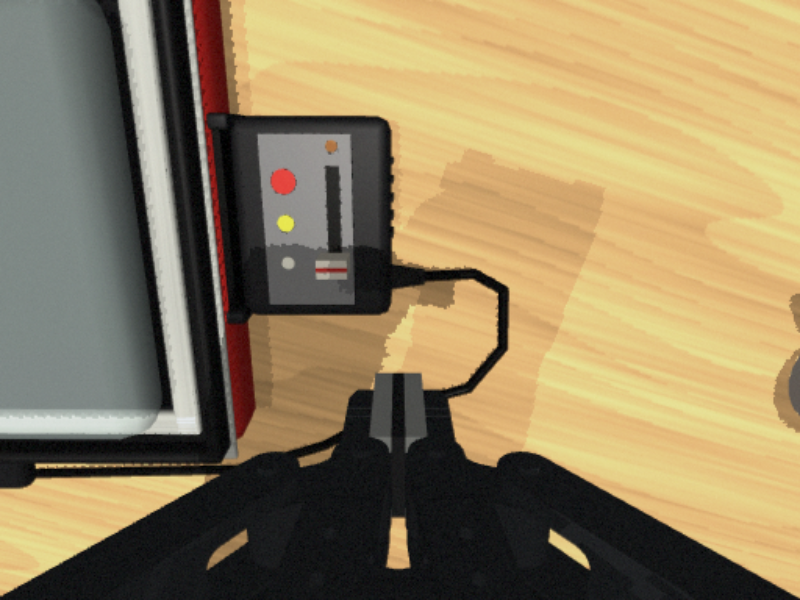

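The prongs are hidden and the plug is flush with the socket. The tab is at (331,270), columns 315–348, still at the white dot.

```bash
python3 - <<'E'
from h import *
s=robot.state(); p=s["position"]; R=Ro.from_euler("xyz",s["tcp_rot"],degrees=True).as_matrix()
for n,u,v,z in (("tip",331.5,270,66),("tipbot",331.5,279,66),("red",284,182,46),("white",288,263,46),("end",390,220,40)):
    w=ray("wrist",u*.64,v*.64,z); print(n,w,R.T@(w-p))
E
```

```text
tip [650.5  62.1  66. ] [  8.7 -33.3 121.3]
tipbot [645.9  60.9  66. ] [  3.9 -33.4 121.3]
red [683.6  99.3  46. ] [ 51.3 -59.1 141.2]
white [641.6  87.   46. ] [  7.6 -59.7 141.3]
end [680.  40.  40.] [ 30.4  -3.4 147.2]
```

>>> {"api": "play_rows", "payload": {
  "dp": [
    [-24,-32,0],
    [-24,-32,40],
    [-24,-32,85],
    [-24,-32,120],
    [-24,-32,135],
    [-24,-32,135],
    [-24,-32,135]
  ],
  "rot": [
    [0,0,0],
    [0,0,0],
    [0,0,0],
    [0,0,0],
    [0,0,0],
    [0,0,0],
    [0,0,0]
  ]
}}

```text
time: 7.9
position: [618.9, 50.4, 50.3]
tcp_rot: [-179.9, 0.3, 17.0]
contact_force: [0.4, 0.3, 0.1]
finger_gap: -0.002
grasp_force: 0.0
```

>>> {"api": "play_rows", "payload": {
  "dp": [
    [4,-1,-3],
    [10,-1,-3],
    [15,-1,-3],
    [19,-1,-3],
    [23,-1,-3],
    [27,-1,-3],
    [31,-1,-3],
    [35,-1,-3],
    [39,-1,-3],
    [43,-1,-3],
    [47,-1,-3],
    [47,-1,-3]
  ],
  "rot": [
    [0,0,0],
    [0,0,0],
    [0,0,0],
    [0,0,0],
    [0,0,0],
    [0,0,0],
    [0,0,0],
    [0,0,0],
    [0,0,0],
    [0,0,0],
    [0,0,0],
    [0,0,0]
  ]
}}

```text
time: 9.1
position: [664.2, 64.9, 56.3]
tcp_rot: [180.0, 0.2, 17.0]
contact_force: [-4.8, -0.0, 3.7]
finger_gap: -0.0
grasp_force: 2.4
```

>>> {"api": "play_rows", "payload": {
  "dp": [
    [3,0,2],
    [6,0,2],
    [9,0,2],
    [12,0,2],
    [15,0,2],
    [17,0,2],
    [17,0,2]
  ],
  "rot": [
    [0,0,0],
    [0,0,0],
    [0,0,0],
    [0,0,0],
    [0,0,0],
    [0,0,0],
    [0,0,0]
  ]
}}

```text
time: 9.8
position: [678.6, 69.4, 54.2]
tcp_rot: [-180.0, 0.4, 17.0]
contact_force: [-8.3, -2.4, 6.9]
finger_gap: -0.002
grasp_force: 4.4
```

>>> {"api": "play_rows", "payload": {
  "dp": [
    [-6,0,0],
    [-20,0,0],
    [-20,0,-40],
    [-20,10,-85],
    [-30,32,-130],
    [-40,32,-135],
    [-40,32,-135],
    [-40,32,-135]
  ],
  "rot": [
    [0,0,0],
    [0,0,0],
    [0,0,0],
    [0,0,0],
    [0,0,0],
    [0,0,0],
    [0,0,0],
    [0,0,0]
  ]
}}

```text
time: 10.6
position: [652.0, 28.1, 188.2]
tcp_rot: [-180.0, 0.1, 17.0]
contact_force: [-0.3, -0.8, -1.0]
finger_gap: -0.0
grasp_force: 0.0
```

```bash
python3 - <<'E'
from h import *
s=robot.state(); print(s["position"],s["tcp_rot"],s["contact_force"])
im=robot.grab_frame("wrist"); cv2.imwrite("pics/f.png",cv2.resize(im,(800,600)))
E
```

```text
[652.   28.1 188.2] [-180.     0.1   17. ] [-0.3 -0.8 -1. ]
```

View pics/f.png

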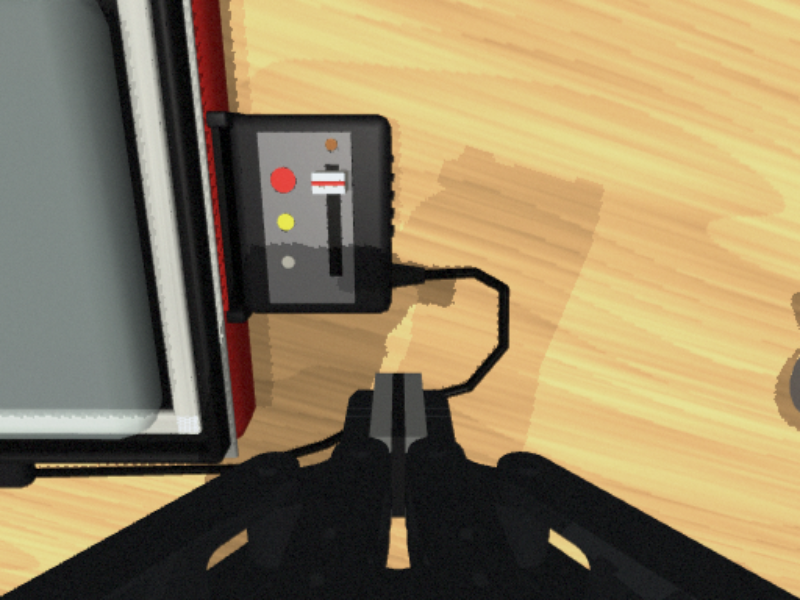

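The tab is at (328,183), level with the red dot. It has moved about 44 mm, the plug is still flush, and the robot is clear of everything.

```bash
python3 -c "
from cell import robot
print(robot.sign_off())"
```

```text
the job is handed in; nothing more can be done
None
```

The job is handed in: the plug is fully home, the lever is at the cook stop, and the arm kept clear of the lid, mug, bottle and bowl; sign-off returned no verdict, so this rests on the last wrist picture and the force readings.

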